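Sort sheet arms by weight and demagnetise the slugged ones

TASK

The demagnetiser was left on: first turn its isolator handle off. Weigh each sheet arm in the gripper, laying every heavy one (steel slug inside) flat on the demagnetiser plate and every light, empty one flat in the tray, same way up as it lay; when all are sorted, turn the handle fully on, leave it on for at least three seconds, turn it fully off, and only then lay the heavy arms back flat on the bench, clear of plate and tray. Leave the oil can, pliers and chisel alone.

Things in the scene. Friction and masses are not known exactly. Their poses are not given: they have to be found in the camera images.
- arm1_mid (a point): folded sheet arm 183x48x38 mm, all alike to the eye; empty about 0.09 kg, with hidden slug 0.5 kg (15 % either way); may be absent. y along it, thin prongs at +y, z up. Point on raised web, 19 mm above underside. Grip from above: web 16 mm wide in x, 60 long in y, 13-25 mm above underside, centred here; or flat part, x -30..19, y -50..40, 0-12 mm high
- arm2_mid (a point): folded sheet arm 183x48x38 mm, all alike to the eye; empty about 0.09 kg, with hidden slug 0.5 kg (15 % either way); may be absent. y along it, thin prongs at +y, z up. Point on raised web, 19 mm above underside. Grip from above: web 16 mm wide in x, 60 long in y, 13-25 mm above underside, centred here; or flat part, x -30..19, y -50..40, 0-12 mm high
- arm3_mid (a point): folded sheet arm 183x48x38 mm, all alike to the eye; empty about 0.09 kg, with hidden slug 0.5 kg (15 % either way); may be absent. y along it, thin prongs at +y, z up. Point on raised web, 19 mm above underside. Grip from above: web 16 mm wide in x, 60 long in y, 13-25 mm above underside, centred here; or flat part, x -30..19, y -50..40, 0-12 mm high
- arm4_mid (a point): folded sheet arm 183x48x38 mm, all alike to the eye; empty about 0.09 kg, with hidden slug 0.5 kg (15 % either way); may be absent. y along it, thin prongs at +y, z up. Point on raised web, 19 mm above underside. Grip from above: web 16 mm wide in x, 60 long in y, 13-25 mm above underside, centred here; or flat part, x -30..19, y -50..40, 0-12 mm high
- handle (a joint): rotary handle on top of the isolator box, vertical axis: 0 = on, 1.05 rad (60 degrees) = off; grows counter-clockwise seen from above, so on is clockwise; stops at both. A sprung detent snaps it to the nearer end; it needs up to about 0.2 N m
- handle_grip (a point): on the handle's turning axis, 94 mm above the bench, at the height to grip. The handle is a black bar 14 mm thick, 56 mm long, 10 to 46 mm above the 60 mm high box, on a round foot 48 mm across. The frame turns with it: the bar lies along x, from +24 mm to the pointer end at -32 mm (small white line on top); z is up
- isolator: grey isolator box, 90 x 90 x 60 mm high, fixed to the bench; origin at the centre of its underside. Studs on its lid show where the handle's white-marked end points: a pair of studs (toward -x of the box) = on, one stud 60 degrees away = off
- demag: bench demagnetiser, fixed: a flat grey housing with a bare steel plate on top, 150 mm (x) by 200 mm (y), the plate 36 mm above the bench; origin at the centre of its underside. The plate is 140 x 190 mm; arms laid along x stick out a little at the ends, and two lie side by side 100 mm apart
- tray: shallow grey tray, fixed, 200 mm (x) by 170 mm (y), rim 10 mm high and 3 mm thick, floor 3 mm thick; origin at the centre of its underside. Two arms laid along x lie in it side by side, 80 mm apart
- oil_can: green oil can, 64 x 82 x 151 mm high, standing beyond the work; a bystander, origin at the centre of its underside
- pliers: yellow-handled long-nose pliers, 192 mm long, lying beyond the work; a bystander, origin in the middle of the underside
- chisel: black cold chisel, 160 mm long, lying beyond the work; a bystander, origin in the middle of the underside

How it is judged (in metres and radians):
On the way, in this order (a step that is already met when the one before it is completed fails the run):
1. the isolator is turned off (value of joint handle above 0.93 rad), for 0.2 s.
2. with the handle off, every heavy arm lies flat on the demagnetiser plate and every light arm flat in the tray (value of joint handle above 0.93 rad and (((x of arm1_mid in the frame of demag between -0.072 and 0.072 m and y of arm1_mid in the frame of demag between -0.097 and 0.097 m and z of arm1_mid in the frame of demag between 0.046 and 0.066 m and angle between arm1_mid's own z axis and vertical below 0.15 rad) and contact force between arm1 and demag above 2.5 N) or ((x of arm1_mid in the frame of tray between -0.085 and 0.085 m and y of arm1_mid in the frame of tray between -0.072 and 0.072 m and z of arm1_mid in the frame of tray between 0.013 and 0.033 m and angle between arm1_mid's own z axis and vertical below 0.15 rad) and contact force between arm1 and tray below 2.5 N)) and (((x of arm2_mid in the frame of demag between -0.072 and 0.072 m and y of arm2_mid in the frame of demag between -0.097 and 0.097 m and z of arm2_mid in the frame of demag between 0.046 and 0.066 m and angle between arm2_mid's own z axis and vertical below 0.15 rad) and contact force between arm2 and demag above 2.5 N) or ((x of arm2_mid in the frame of tray between -0.085 and 0.085 m and y of arm2_mid in the frame of tray between -0.072 and 0.072 m and z of arm2_mid in the frame of tray between 0.013 and 0.033 m and angle between arm2_mid's own z axis and vertical below 0.15 rad) and contact force between arm2 and tray below 2.5 N)) and (((x of arm3_mid in the frame of demag between -0.072 and 0.072 m and y of arm3_mid in the frame of demag between -0.097 and 0.097 m and z of arm3_mid in the frame of demag between 0.046 and 0.066 m and angle between arm3_mid's own z axis and vertical below 0.15 rad) and contact force between arm3 and demag above 2.5 N) or ((x of arm3_mid in the frame of tray between -0.085 and 0.085 m and y of arm3_mid in the frame of tray between -0.072 and 0.072 m and z of arm3_mid in the frame of tray between 0.013 and 0.033 m and angle between arm3_mid's own z axis and vertical below 0.15 rad) and contact force between arm3 and tray below 2.5 N)) and (((x of arm4_mid in the frame of demag between -0.072 and 0.072 m and y of arm4_mid in the frame of demag between -0.097 and 0.097 m and z of arm4_mid in the frame of demag between 0.046 and 0.066 m and angle between arm4_mid's own z axis and vertical below 0.15 rad) and contact force between arm4 and demag above 2.5 N) or ((x of arm4_mid in the frame of tray between -0.085 and 0.085 m and y of arm4_mid in the frame of tray between -0.072 and 0.072 m and z of arm4_mid in the frame of tray between 0.013 and 0.033 m and angle between arm4_mid's own z axis and vertical below 0.15 rad) and contact force between arm4 and tray below 2.5 N))), for 0.2 s.
3. the handle is fully on for about three seconds with all the arms in place (value of joint handle below 0.12 rad and (((x of arm1_mid in the frame of demag between -0.072 and 0.072 m and y of arm1_mid in the frame of demag between -0.097 and 0.097 m and z of arm1_mid in the frame of demag between 0.046 and 0.066 m and angle between arm1_mid's own z axis and vertical below 0.15 rad) and contact force between arm1 and demag above 2.5 N) or ((x of arm1_mid in the frame of tray between -0.085 and 0.085 m and y of arm1_mid in the frame of tray between -0.072 and 0.072 m and z of arm1_mid in the frame of tray between 0.013 and 0.033 m and angle between arm1_mid's own z axis and vertical below 0.15 rad) and contact force between arm1 and tray below 2.5 N)) and (((x of arm2_mid in the frame of demag between -0.072 and 0.072 m and y of arm2_mid in the frame of demag between -0.097 and 0.097 m and z of arm2_mid in the frame of demag between 0.046 and 0.066 m and angle between arm2_mid's own z axis and vertical below 0.15 rad) and contact force between arm2 and demag above 2.5 N) or ((x of arm2_mid in the frame of tray between -0.085 and 0.085 m and y of arm2_mid in the frame of tray between -0.072 and 0.072 m and z of arm2_mid in the frame of tray between 0.013 and 0.033 m and angle between arm2_mid's own z axis and vertical below 0.15 rad) and contact force between arm2 and tray below 2.5 N)) and (((x of arm3_mid in the frame of demag between -0.072 and 0.072 m and y of arm3_mid in the frame of demag between -0.097 and 0.097 m and z of arm3_mid in the frame of demag between 0.046 and 0.066 m and angle between arm3_mid's own z axis and vertical below 0.15 rad) and contact force between arm3 and demag above 2.5 N) or ((x of arm3_mid in the frame of tray between -0.085 and 0.085 m and y of arm3_mid in the frame of tray between -0.072 and 0.072 m and z of arm3_mid in the frame of tray between 0.013 and 0.033 m and angle between arm3_mid's own z axis and vertical below 0.15 rad) and contact force between arm3 and tray below 2.5 N)) and (((x of arm4_mid in the frame of demag between -0.072 and 0.072 m and y of arm4_mid in the frame of demag between -0.097 and 0.097 m and z of arm4_mid in the frame of demag between 0.046 and 0.066 m and angle between arm4_mid's own z axis and vertical below 0.15 rad) and contact force between arm4 and demag above 2.5 N) or ((x of arm4_mid in the frame of tray between -0.085 and 0.085 m and y of arm4_mid in the frame of tray between -0.072 and 0.072 m and z of arm4_mid in the frame of tray between 0.013 and 0.033 m and angle between arm4_mid's own z axis and vertical below 0.15 rad) and contact force between arm4 and tray below 2.5 N))), for 2.5 s.
4. the handle is off again, the arms still in place (all of step 2), for 0.2 s.
At the end, for the whole second after the job is handed in: handle off (above 0.93 rad); every heavy arm flat and right way up on the bench, clear of demagnetiser and tray; every light one flat in the tray (its point within 85 mm in x, 72 mm in y of the centre), at rest; heavy means resting with over 2.5 N (value of joint handle above 0.93 rad and ((height (world z) of arm1_mid between 0.01 and 0.028 m and angle between arm1_mid's own z axis and vertical below 0.15 rad and contact force between arm1 and demag below 0.2 N and contact force between arm1 and tray below 0.2 N and contact force between arm1 and anything else above 2.5 N) or ((x of arm1_mid in the frame of tray between -0.085 and 0.085 m and y of arm1_mid in the frame of tray between -0.072 and 0.072 m and z of arm1_mid in the frame of tray between 0.013 and 0.033 m and angle between arm1_mid's own z axis and vertical below 0.15 rad) and contact force between arm1 and tray below 2.5 N)) and ((height (world z) of arm2_mid between 0.01 and 0.028 m and angle between arm2_mid's own z axis and vertical below 0.15 rad and contact force between arm2 and demag below 0.2 N and contact force between arm2 and tray below 0.2 N and contact force between arm2 and anything else above 2.5 N) or ((x of arm2_mid in the frame of tray between -0.085 and 0.085 m and y of arm2_mid in the frame of tray between -0.072 and 0.072 m and z of arm2_mid in the frame of tray between 0.013 and 0.033 m and angle between arm2_mid's own z axis and vertical below 0.15 rad) and contact force between arm2 and tray below 2.5 N)) and ((height (world z) of arm3_mid between 0.01 and 0.028 m and angle between arm3_mid's own z axis and vertical below 0.15 rad and contact force between arm3 and demag below 0.2 N and contact force between arm3 and tray below 0.2 N and contact force between arm3 and anything else above 2.5 N) or ((x of arm3_mid in the frame of tray between -0.085 and 0.085 m and y of arm3_mid in the frame of tray between -0.072 and 0.072 m and z of arm3_mid in the frame of tray between 0.013 and 0.033 m and angle between arm3_mid's own z axis and vertical below 0.15 rad) and contact force between arm3 and tray below 2.5 N)) and ((height (world z) of arm4_mid between 0.01 and 0.028 m and angle between arm4_mid's own z axis and vertical below 0.15 rad and contact force between arm4 and demag below 0.2 N and contact force between arm4 and tray below 0.2 N and contact force between arm4 and anything else above 2.5 N) or ((x of arm4_mid in the frame of tray between -0.085 and 0.085 m and y of arm4_mid in the frame of tray between -0.072 and 0.072 m and z of arm4_mid in the frame of tray between 0.013 and 0.033 m and angle between arm4_mid's own z axis and vertical below 0.15 rad) and contact force between arm4 and tray below 2.5 N)) and linear speed of each of arm1, arm2, arm3, arm4 below 0.02 m/s); the robot touches nothing.
It fails at once if the oil can is moved or tipped (distance of oil_can from where it was at the start of the episode above 0.03 m or angle between oil_can's own z axis and vertical above 0.4 rad).
It fails at once if the pliers or the chisel are moved (distance of any of pliers, chisel from where it was at the start of the episode above 0.03 m).
Of arm1, arm3, arm4 only 2 to 3 are there at a start; the rules pass over those that are not, and their reading is None.
At some moment in a run one of arm1, arm2, arm3, arm4 may be knocked a few centimetres aside while the robot is not near it.
Once in a run the grip may slacken for a moment while it holds something.
It also fails if it takes over 210 s, if anything falls off the work surface, if the arm or the gripper's body presses on something with over 40 N, if the wrist force passes 120 N, or if a joint passes its speed limit or range.

ROBOT

A 6-joint arm with a two-finger parallel gripper is mounted at the origin on a cart in front of the work surface, level with it; the furniture and walls round the work are solid. World frame = base frame: x ahead of the robot, y to its left, z up, the work surface at z = 0. Lengths are in mm, angles in rad, forces in N, time in s.
With the tool pointing down it reaches from about 325 to 875 mm from the base axis. Payload 4.4 kg.
Tool frame: the origin (TCP) lies on the centre line of the jaws, within the pads' length; the fingertips stand ahead of it and the grasp point (between the pads) lies 6 mm ahead of it (ctrl.tcp_to_tips is the z of the fingertips in the tool frame, in mm); z points along the fingers, y is the direction in which the jaws open and shut (so a half turn about z gives the same grasp; the last joint's range is limited). The gripper opens to 85 mm and grips with 20 to 120 N. Pads are 22 mm wide; open, the fingers measure 114 mm over their backs; the gripper's body (76 mm by 85 mm) begins 54 mm behind the grasp point. The pads swing forward as they close: fully open they stand 13 mm farther back than shut.
Start: joints at [1.081, 0.207, 1.542, -0, 1.393, -0.15], TCP at [191.114, 542.313, 256.282] pointing down, gripper open.
Joint ranges: [-2.73, 2.73], [-0.86, 2.22], [0.23, 2.46], [-1.11, 4.25], [0.08, 2.63], [-2.82, 2.82]. Speed limits (rad/s): [2.79, 2.79, 3.14, 3.14, 3.14, 3.14].

INTERFACE

Orientations are given as a 3x3 rotation matrix whose columns are the frame's x, y, z axes.
In Python, from plant import ctrl, sensors, optics gives the robot as it stands. Calls block until the motion is done:
- ctrl.move_ptp(position, orientation): joint-space move of the TCP to a pose.
- ctrl.move_l(position, rot=None, vel=150, threshold=None): straight line of the TCP; rot=None keeps the orientation; vel is the mean speed in mm/s. With threshold (N) it stops when the force on the tool has changed by that much, and returns True; else False.
- ctrl.set_joints(angles): joint-space move.
- ctrl.gripper_to(opening, force=None): finger opening in mm; force is the grip in N (None keeps the last); returns when the fingers have stopped.
- ctrl.hold(seconds).
- ctrl.solve_ik(position, orientation): joint angles nearest the present ones, or None.
- sensors.read_state(): the state.
- optics.grab_frame(name): name is "scene" or "top"; returns (picture, depth): 480x640x3 uint8, red, green, blue; 480x640 float32, mm along the optical axis (not along the pixel's ray), 0 where there is no reading.
- optics.camera_params(name): a dict with "mtx" (3x3 intrinsics, pixels), "R" (3x3) and "t" (3): a world point X has camera coordinates R X + t. Camera axes: x right, y down, z forward; pixel columns grow to the right and rows downward; lengths in mm; the calibration is good to about 2 mm. A picture is of the moment at which its call begins. camera_params takes no time and is no camera call.
A pose or a line that the arm cannot do raises ctrl.MotionError and nothing moves.
- ctrl.finish_job(): hands the job in, once; it reports no verdict.
The state is a dict: "t": time; "q": joint angles; "qvel": joint speeds; "tau": joint torques, N m; "eef_pos": TCP position; "eef_rot": TCP orientation; "force": force on the tool from outside, world axes, zero at the start; "wrist_torque": the same for the moment, N m; "grip_width": finger opening in mm.
Only numpy, scipy, OpenCV 4.12 (cv2) and the standard library are available. Lean on these libraries where they do the work, as an engineer would, in place of code of your own. Each camera call takes 0.05 s, during which the arm holds its last target. There are 200 camera calls.

## Working session

There is one attempt and no reset: what is moved stays moved. The work goes in short steps, each a Python script; the robot and the scene stay as the last script left them, time stands still between calls to the robot, and variables do not carry over. Pictures are saved under pics/ and viewed, about 12 in all and at most 16, crops included, and the job is handed in when it is done.

```bash
ls; mkdir -p pics; cat > h.py <<'E'
import numpy as np, cv2
from plant import ctrl, sensors, optics
def grab(cam,name):
    p,d=optics.grab_frame(cam); cv2.imwrite(f'pics/{name}.png',p[:,:,::-1]); np.save(f'pics/{name}.npy',d); return p,d
def world(cam,d,u,v):
    P=optics.camera_params(cam); K=np.array(P['mtx']);R=np.array(P['R']);t=np.array(P['t'])
    z=d[int(v),int(u)]; c=np.linalg.inv(K)@[u,v,1]*z
    return R.T@(c-t)
def cloud(cam,d):
    P=optics.camera_params(cam); K=np.array(P['mtx']);R=np.array(P['R']);t=np.array(P['t'])
    v,u=np.mgrid[0:480,0:640]
    c=np.stack([(u-K[0,2])/K[0,0]*d,(v-K[1,2])/K[1,1]*d,d],-1)
    w=(c-t)@R; w[d==0]=np.nan
    return w
E
python3 - <<'E'
from h import *
for c in('top','scene'):
    p,d=grab(c,c+'0'); P=optics.camera_params(c); print(c,P)
print(sensors.read_state())
E
```

```text
pics
top {'mtx': array([[575.10507001,   0.        , 307.07749099],
       [  0.        , 575.10507001, 233.8995398 ],
       [  0.        ,   0.        ,   1.        ]]), 'R': array([[-0.00286512, -0.99999395,  0.00197113],
       [-0.97537525,  0.00235987, -0.22053925],
       [ 0.22053326, -0.00255446, -0.97537611]]), 't': array([   9.33114713,  623.1759147 , 1111.48271802])}
scene {'mtx': array([[480.02806148,   0.        , 317.69565072],
       [  0.        , 480.02806148, 241.65133704],
       [  0.        ,   0.        ,   1.        ]]), 'R': array([[ 0.66155244, -0.74989258, -0.00307927],
       [-0.57994957, -0.50901755, -0.63605002],
       [ 0.47540179,  0.42256626, -0.77164168]]), 't': array([-392.07344293,  389.57652058,  985.28707879])}
{'t': 0.1, 'q': array([ 1.08150915e+00,  2.07386441e-01,  1.54282563e+00,  1.19659653e-07,
        1.39353902e+00, -1.50493271e-01]), 'qvel': array([-1.05516257e-05, -1.11140794e-03, -3.49226638e-03, -5.46241143e-04,
        4.93112304e-04, -8.49293061e-04]), 'tau': array([-1.18530130e-03, -3.84093475e+01, -2.92548913e+01, -1.81730766e-04,
        4.88632650e-03, -2.07746422e-05]), 'eef_pos': array([190.79964098, 541.73300964, 255.20561662]), 'eef_rot': array([[-9.43156026e-01,  3.32348736e-01, -1.01456190e-03],
       [ 3.32350127e-01,  9.43154157e-01, -1.90512704e-03],
       [ 3.23721715e-04, -2.13402182e-03, -9.99997671e-01]]), 'force': array([ 0.36229924,  0.2655032 , -0.21380863]), 'wrist_torque': array([0.00539313, 0.02361915, 0.01883149]), 'grip_width': 85.6473277741492}
```

View pics/top0.png

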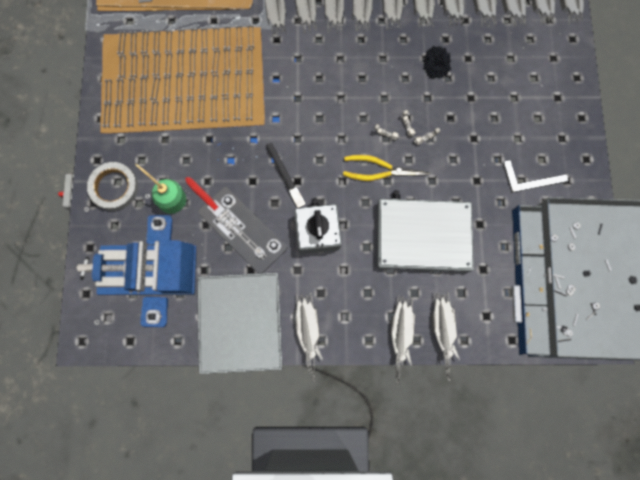

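View pics/scene0.png

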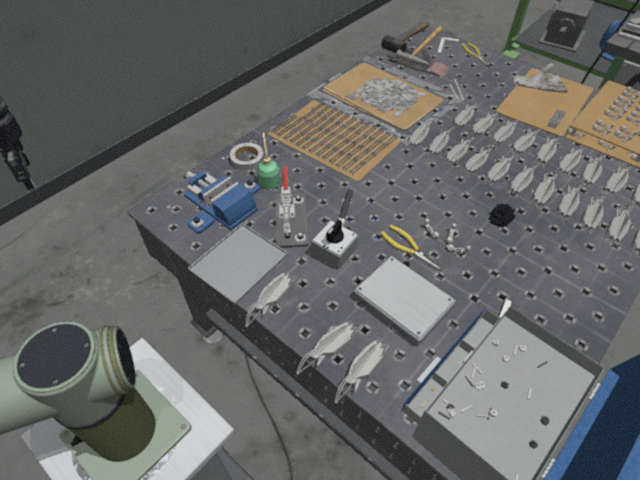

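Top view: arms near (307,330), (403,333), (446,328); isolator (318,226); demag plate (426,235); tray (240,322); oil can (168,195); pliers (385,168). Three arms are present. I'll enlarge and compute heights.

```bash
python3 - <<'E'
from h import *
p=cv2.imread('pics/top0.png'); d=np.load('pics/top0.npy')
a=cv2.resize(p[285:385,280:480],None,fx=4,fy=4,interpolation=cv2.INTER_CUBIC)
b=cv2.resize(p[190:260,280:360],None,fx=3,fy=3,interpolation=cv2.INTER_CUBIC)
w=cloud('top',d)
z=np.nan_to_num(w[...,2]); zz=cv2.resize(np.clip(z[285:385,280:480]*5,0,255).astype(np.uint8),None,fx=4,fy=4,interpolation=cv2.INTER_NEAREST)
out=np.vstack([a[:300],b.shape[0]*[0] and np.hstack([b,np.zeros((b.shape[0],800-b.shape[1],3),np.uint8)])]) if 0 else a
cv2.imwrite('pics/c1.png',a); 
c=np.zeros((400,800,3),np.uint8); 
b=cv2.resize(p[195:255,288:348],None,fx=6.6,fy=6.6,interpolation=cv2.INTER_CUBIC); c[:b.shape[0],:b.shape[1]]=b
zc=cv2.resize(np.clip(z[285:385,280:480]*5,0,255).astype(np.uint8),None,fx=2,fy=2,interpolation=cv2.INTER_NEAREST); c[:200,400:]=zc[...,None]
cv2.imwrite('pics/c2.png',c)
print('bench z',[np.round(w[v,u],1) for u,v in((340,300),(480,300),(360,345))])
m=((z>6)&(z<60)).astype(np.uint8)
n,l,s,ce=cv2.connectedComponentsWithStats(m)
for i in range(1,n):
    if s[i,4]>150 and s[i,0]>180 and s[i,0]<500 and s[i,1]>180:
        q=w[l==i]; r=cv2.minAreaRect(q[:,:2].astype(np.float32)); print(s[i],np.round(q.mean(0),1),np.round(r[0],1),np.round(r[1],1),round(r[2],1),np.nanmax(q[:,2]))
for n_,sel in (('plate',(slice(195,275),slice(370,480),30,48)),('tray',(slice(265,380),slice(190,290),1.0,18)),('lid',(slice(195,255),slice(288,348),54,66)),('bar',(slice(195,255),slice(288,348),98,112))):
    ww=w[sel[0],sel[1]].reshape(-1,3); q=ww[(ww[:,2]>sel[2])&(ww[:,2]<sel[3])]; r=cv2.minAreaRect(q[:,:2].astype(np.float32)); print(n_,len(q),np.round(r[0],1),np.round(r[1],1),round(r[2],1),np.median(q[:,2]), np.percentile(q,[2,98],axis=0).round(1).tolist())
E
```

```text
bench z [array([494.8, -61.9,   0.6]), array([ 493.9, -358.9,    1.6]), array([ 400.9, -102. ,    2.5])]
[ 198  186   90  132 3411] [634.6 141.6  16.8] [604.6 151.6] [199.8 272.6] 83.9 59.9825450601494
[ 377  190   97   82 6721] [ 629.2 -241.4   35.2] [ 643.4 -247.8] [207.4 175.1] 87.6 44.08029079709993
[ 432  293   28   87 1145] [ 435.2 -276.7   22.5] [ 420.1 -278.2] [176.9  49.4] 4.8 40.11099049312709
[ 296  294   27   86 1144] [433.1   6.4  22.7] [420.1   5.4] [176.2  46.4] 5.9 39.78738850409001
[ 391  296   25   86 1149] [ 427.2 -188.7   22.6] [ 416.  -187.5] [ 46.4 177.2] 83.4 40.09334724978043
[199 310  83  63 322] [386.8 160.4   9.9] [413.  147.8] [128.1 170.2] 2.2 16.27540874966833
plate 6219 [ 631.9 -244. ] [199.5 149.9] 87.8 36.25216521914275 [[561.2, -337.5, 31.0], [702.0, -149.3, 41.0]]
tray 7467 [459. 151.] [223.4 210. ] 0.3 3.705275366788156 [[353.1, 54.0, 1.1], [563.6, 246.1, 12.5]]
lid 1287 [642.8 -15. ] [90.1 89.4] 6.2 59.85094656005941 [[598.5, -58.7, 54.7], [686.2, 28.6, 64.8]]
bar 194 [639.  -15.5] [56.2 14.2] 5.7 105.77212377112106 [[611.8, -24.0, 100.8], [666.1, -8.2, 111.2]]
```

View pics/c1.png

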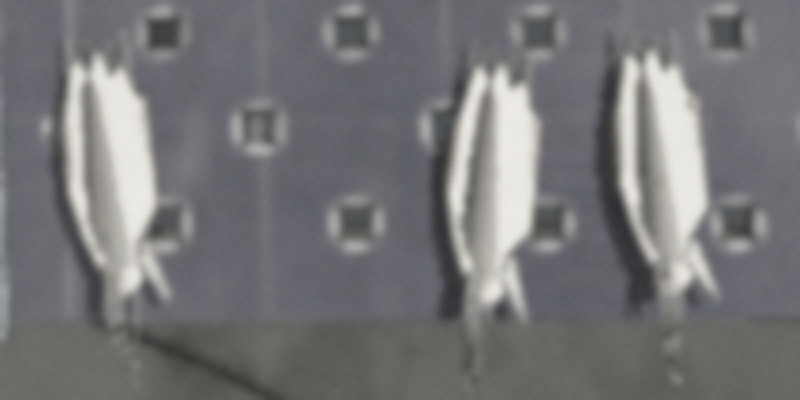

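View pics/c2.png

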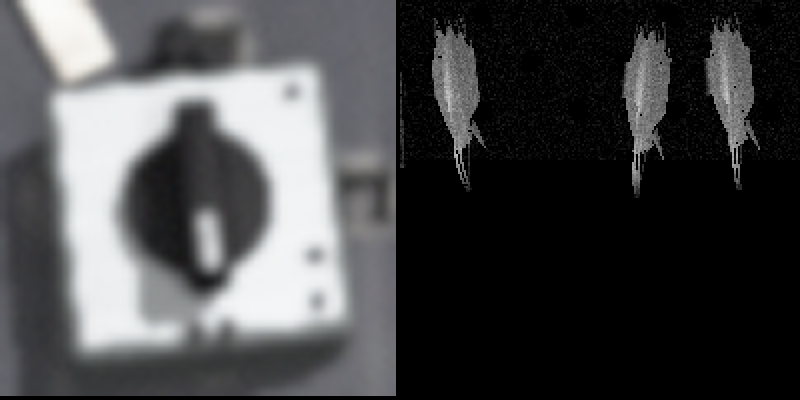

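```bash
cat >> h.py <<'E'
def rot(a):
    c,s=np.cos(a),np.sin(a); return np.array([[c,s,0],[s,-c,0],[0,0,-1.]])
G=6.0  # grasp point ahead of TCP
def go(x,y,zg,a,vel=150,thr=None): # zg: grasp point height
    return ctrl.move_l([x,y,zg+G],rot(a),vel=vel,threshold=thr)
def ptp(x,y,zg,a): ctrl.move_ptp([x,y,zg+G],rot(a))
def turn(x,y,a0,a1):
    ptp(x,y,200,a0); ctrl.gripper_to(40,40); go(x,y,94,a0)
    ctrl.gripper_to(0,60); print('grip',sensors.read_state()['grip_width'])
    n=max(2,int(abs(a1-a0)/0.15))
    for a in np.linspace(a0,a1,n+1)[1:]: go(x,y,94,a,60)
    s=sensors.read_state(); print('turned',s['force'].round(1),s['wrist_torque'].round(2),s['t'])
def release(x,y,a):
    ctrl.gripper_to(40); go(x,y,200,a)
E
python3 - <<'E'
from h import *
print('tips',ctrl.tcp_to_tips)
w=cloud('top',np.load('pics/top0.npy'))
for nm,c,ang in (('B',(416,-187.5),-6.6),('A',(420,5.4),5.9)):
    b=np.radians(ang); e=np.array([np.cos(b),np.sin(b)]); f=np.array([-np.sin(b),np.cos(b)])
    W=w.reshape(-1,3); q=W[:,:2]-c; s=q@e; t=q@f; ok=(abs(s)<100)&(abs(t)<40)&(W[:,2]>-5)
    print(nm,'cols t=-36..36 step4; rows s -92..92 step 8')
    for s0 in range(-92,96,8):
        print('%4d'%s0,' '.join('%3.0f'%np.median(W[ok&(abs(s-s0)<=4)&(abs(t-t0)<=2.2),2]) if (ok&(abs(s-s0)<=4)&(abs(t-t0)<=2.2)).any() else '  .' for t0 in range(-36,40,4)))
X,Y,a=643,-15.1,np.radians(5.9)
q=ctrl.solve_ik([X,Y,100],rot(a)); print(q, ctrl.solve_ik([X,Y,100],rot(a+1.1)))
turn(X,Y,a,a+np.radians(61)); release(X,Y,a+np.radians(61))
p,d=grab('top','t1')
W=cloud('top',d)[195:255,288:348].reshape(-1,3); q=W[(W[:,2]>98)&(W[:,2]<112)]; r=cv2.minAreaRect(q[:,:2].astype(np.float32)); print(r,len(q))
print(sensors.read_state()['t'])
E
```

```text
tips 25.0
B cols t=-36..36 step4; rows s -92..92 step 8
 -92   .   .   .   .   .   .   .   .   5   6  14   .   .   .   .   .   .   .   .
 -84   .   .   .   .   .   .   .   .   9  11  17   .   .   .   .   .   .   .   .
 -76   .   .   .   .   .   .   .   .  10  24  23  25   .   .   .   .   .   .   .
 -68   .   .   .   .   .   .   .   .   8  25  25  29   .   .   .   .   .   .   .
 -60   .   .   .   .   .   .   .   .  10   .  30  32  32   1  -1   4   2  -1   2
 -52   2  -2  -0   3   3   0  -0   1  -0   0  15  -1  -1  -0  -1  -1  -1  -2   0
 -44   0  -0   1   2  -0   1  -0  20  22  25  30  26   1   1   0   1   0   1  -0
 -36   2   1   1   1  13  17  22  22  25  26  27  13   1  -1   1   0   0   1   1
 -28   0  -2  -1   0  -1  15  19  23  24  25  24  24   2   1   1  -1  -1  -1   2
 -20   0   1   0  -1  -0   1  21  24  26  24  25  27  22   2   1   2   1  -0   1
 -12  -1  -1   1   1   2  23  22  22  23  24  24  30  26  12  -1   1   2  -1   1
  -4   .   .   .   .  21  21  22  21  23  25  28  32  24  22   5   0   1   1  -0
   4   .   .   .   .  19  21  22  21  24  24  29  34  27  22  11   0  -0
[... 2573 characters left out ...]
0  -0  -1   1   1   3  20  18  19  21  22  21  23  12  -2   1   0  -1  -1
  76  -0   0  -1   2   1   8   2   2   1  19   5   1  21   8  -0  -0   1  -0   1
  84   .   .  -2  -0  -1   3   2   4   2   3  -0  -1  -1   6   1   1  -1  -1   1
  92   .   .  -1  -1   1   0   1   0   1   2   3  -1  -1   1   1  -1   2   1   0
[-1.57905997e-01  5.04306114e-01  1.48749160e+00 -4.44089210e-16
  1.14979494e+00  1.30991590e+00] [-1.57905997e-01  5.04306114e-01  1.48749160e+00 -4.44089210e-16
  1.14979494e+00  2.09915904e-01]
grip 13.022309193317266
turned [-4.2  7.8  8.4] [ 1.26  0.43 -0.41] 6.4667
((641.0879516601562, -18.566078186035156), (55.657569885253906, 14.51522159576416), 67.2179946899414) 100
7.75
```

```bash
cat >> h.py <<'E'
def arms(d,zmin=8,base=0):
    "arm poses (mid x,y,yaw,rect) from a height mask"
    w=cloud('top',d); z=np.nan_to_num(w[...,2])
    m=cv2.morphologyEx(((z>base+zmin)&(z<base+60)).astype(np.uint8),cv2.MORPH_CLOSE,np.ones((3,3),np.uint8))
    n,l,s,c=cv2.connectedComponentsWithStats(m); out=[]
    for i in range(1,n):
        if not 600<s[i,4]<2500: continue
        q=w[l==i]; r=cv2.minAreaRect(q[:,:2].astype(np.float32))
        (L,S),a=r[1],r[2]
        if L<S: L,S,a=S,L,a-90
        if not(150<L<200 and 38<S<60): continue
        a=(a+90)%180-90; b=np.radians(a); e=np.array([np.cos(b),np.sin(b)]); f=np.array([-e[1],e[0]])
        out.append((*(np.array(r[0])+12*e+6*f),b,L,S))
    return out
def fz(t=0.5):
    ctrl.hold(t); v=[]
    for _ in range(8): v.append(sensors.read_state()['force'][2]); ctrl.hold(0.03)
    return np.mean(v)
def pick(x,y,a,base=0,op=36):
    ptp(x,y,base+90,a); ctrl.gripper_to(op,80); f0=fz()
    go(x,y,base+45,a,150)
    hit=go(x,y,base+22,a,25,3.0); s=sensors.read_state(); zt=s['eef_pos'][2]
    print('touch',hit,'tcp z over base',round(zt-base,1),s['force'].round(1))
    if hit and zt-base>46: print('too high'); go(x,y,base+90,a); return None
    go(x,y,zt-G+(3.5 if hit else 0),a,40)
    ctrl.gripper_to(0,80); g=sensors.read_state()['grip_width']
    go(x,y,base+120,a,80); f1=fz(); g2=sensors.read_state()['grip_width']
    print('grip',round(g,1),round(g2,1),'weight N',round(f0-f1,2),'t',round(sensors.read_state()['t'],1))
    return f0-f1
def place(x,y,a,base,lift=120):
    s=sensors.read_state(); 
    if s['eef_pos'][2]<lift+G-5: ctrl.move_l([*s['eef_pos'][:2],lift+G])
    go(x,y,lift,a,200)
    go(x,y,base+50,a,150)
    hit=go(x,y,base+22,a,25,2.0); s=sensors.read_state(); print('place',hit,s['eef_pos'].round(1),'grip',round(s['grip_width'],1))
    ctrl.gripper_to(36); go(x,y,lift,a,150)
def ray(cam,u,v,z):
    P=optics.camera_params(cam); K=np.array(P['mtx']);R=np.array(P['R']);t=np.array(P['t'])
    o=-R.T@t; r=R.T@np.linalg.inv(K)@[u,v,1]; return (o+r*(z-o[2])/r[2])[:2]
E
python3 - <<'E'
from h import *
c=np.array([ray('top',*p,10) for p in((198,278),(279,273),(281,370),(200,373))]); print(c.round(1),c.mean(0))
p,d=grab('top','t2')
A=arms(d); print(np.round(A,2))
t=[a for a in A if abs(a[1]-11)<40][0]
print(pick(*t[:3]))
print(sensors.read_state()['wrist_torque'].round(2)); grab('scene','s2')
E
```

```text
[[541.3 239.3]
 [551.5  67.5]
 [350.8  61.8]
 [345.3 227.6]] [447.20979709 149.03438254]
[]Traceback (most recent call last):
  File "<stdin>", line 5, in <module>
IndexError: list index out of range
```

```bash
cat >> h.py <<'E'
def park():
    ctrl.set_joints([1.081,0.207,1.542,0,1.393,-0.15])
E
python3 - <<'E'
from h import *
print(np.round(arms(np.load('pics/top0.npy')),2))
s=sensors.read_state(); park()
p,d=grab('top','t3')
print(np.round(arms(d),2))
w=cloud('top',d); z=np.nan_to_num(w[...,2]); m=((z>8)&(z<60)).astype(np.uint8)
n,l,s,c=cv2.connectedComponentsWithStats(cv2.morphologyEx(m,cv2.MORPH_CLOSE,np.ones((3,3),np.uint8)))
print([ (x.tolist(),cv2.minAreaRect(w[l==i][:,:2].astype(np.float32))) for i,x in enumerate(s) if x[4]>500 and i])
E
```

```text
[[4.250e+02 1.066e+01 2.400e-01 1.905e+02 4.266e+01]]
[]
[([97, 0, 156, 12, 1274], ((1194.221923828125, 320.8384094238281), (31.321250915527344, 368.09332275390625), 0.05482981353998184)), ([265, 0, 22, 36, 594], ((1153.433349609375, 93.27340698242188), (96.4277572631836, 30.033504486083984), 31.222280502319336)), ([295, 0, 22, 32, 501], ((1167.267578125, 7.211137771606445), (86.34660339355469, 47.9156379699707), 4.737361431121826)), ([353, 0, 22, 31, 515], ((1167.390380859375, -127.29591369628906), (50.83298873901367, 82.372314453125), 89.08412170410156)), ([101, 17, 162, 115, 8329], ((1031.2156982421875, 290.42919921875), (254.20362854003906, 343.9168701171875), 10.14345932006836)), ([420, 45, 32, 34, 772], ((1168.570556640625, -341.3979187011719), (66.47532653808594, 347.4523620605469), 67.62965393066406)), ([266, 142, 76, 112, 2005], ((725.7625122070312, 11.43463134765625), (279.2601623535156, 95.04402160644531), 18.127578735351562)), ([343, 155, 87, 26, 697], ((774.55517578125, -167.83963012695312), (182.18121337890625, 61.332096099853516), 73.7055892944336)), ([88, 162, 50, 48, 1117], ((750.5411987304688, 432.3856506347656), (79.05294036865234, 84.10823059082031), 40.97159194946289)), ([77, 179, 211, 194, 8791], ((572.62255859375, 259.2563171386719), (363.18017578125, 296.5850830078125), 55.13384246826172)), ([377, 190, 97, 82, 6753], ((636.8397827148438, -247.4225616455078), (192.46041870117188, 176.5608673095703), 82.49024963378906)), ([432, 291, 28, 88, 1228], ((383.4786376953125, -330.27020263671875), (261.3277893066406, 138.7584686279297), 48.946170806884766)), ([296, 292, 27, 88, 1227], ((nan, nan), (0.0, 0.0), 0.0)), ([391, 295, 25, 88, 1239], ((392.02044677734375, -202.39471435546875), (188.3378143310547, 122.64837646484375), 37.025978088378906))]
```

```bash
sed -i 's/q=w\[l==i\]; r=/q=w[(l==i)\&(z>base+zmin)\&(z<base+60)]; r=/; s/zmin=8,base=0/zmin=6,base=0/; s/ m=cv2.morphologyEx(\(.*\),cv2.MORPH_CLOSE.*$/ m=\1/' h.py; grep -n "m=\|q=w" h.py
python3 - <<'E'
from h import *
d=np.load('pics/t3.npy'); A=arms(d); print(np.round(A,2))
t=[a for a in A if abs(a[1]-11)<40][0]
print(pick(*t[:3]))
print(sensors.read_state()['wrist_torque'].round(2)); grab('scene','s2')
E
```

```text
32:    m=((z>base+zmin)&(z<base+60)).astype(np.uint8)
36:        q=w[(l==i)&(z>base+zmin)&(z<base+60)]; r=cv2.minAreaRect(q[:,:2].astype(np.float32))
[[ 7.8103e+02 -1.5572e+02  1.5400e+00  1.8999e+02  5.9880e+01]
 [ 4.3397e+02 -2.7170e+02  8.0000e-02  1.7703e+02  4.7950e+01]
 [ 4.3075e+02  1.2450e+01  9.0000e-02  1.7832e+02  4.7030e+01]
 [ 4.2265e+02 -1.8205e+02 -1.3000e-01  1.7303e+02  4.6270e+01]]
touch True tcp z over base 36.0 [-2.  -0.4  6. ]
grip 13.9 13.5 weight N 5.14 t 17.2
5.138513215383694
[-0.01  0.05 -0.05]
```

View pics/s2.png

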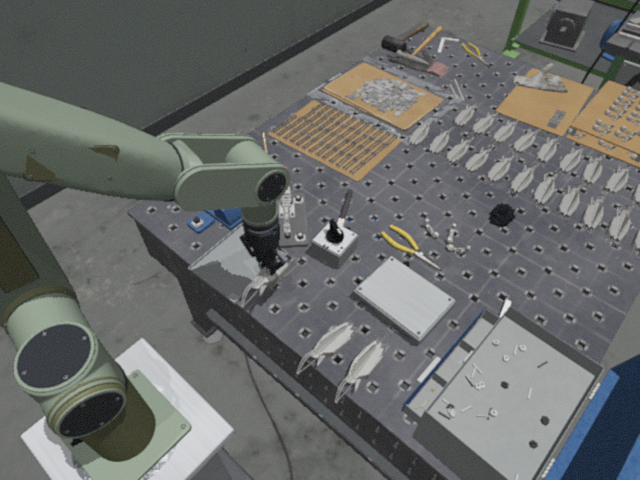

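The scene shows the arm held level at about (262,285), grip 13.5 mm, 5.1 N, so it is heavy. Next it goes on the plate, then the next arm.

```bash
cat >> h.py <<'E'
def fr(c,yaw,x,y):
    k,s=np.cos(yaw),np.sin(yaw); return c[0]+k*x-s*y, c[1]+s*x+k*y
DEM=((631.9,-244.0),np.radians(-2.2))
TRAY=((447.2,149.0),np.radians(2.6))
E
python3 - <<'E'
from h import *
place(*fr(*DEM,12,50),DEM[1],36,150)
park(); p,d=grab('top','t4'); A=arms(d); print(np.round(A,2))
t=[a for a in A if a[0]<520 and abs(a[1]+182)<50][0]
print(pick(*t[:3])); print(sensors.read_state()['wrist_torque'].round(2))
E
```

```text
place True [ 645.7 -194.5   75.7] grip 13.4
[[ 7.8007e+02 -1.5619e+02  1.5300e+00  1.9072e+02  5.8410e+01]
 [ 4.3170e+02 -2.7129e+02  3.0000e-02  1.7645e+02  4.5900e+01]
 [ 4.2680e+02 -1.8280e+02 -1.3000e-01  1.8151e+02  4.5900e+01]]
touch True tcp z over base 36.0 [-0.3  1.7  5.5]
grip 13.2 13.1 weight N 0.42 t 32.1
0.4203902241761056
[-0.02 -0.05 -0.05]
```

View pics/t4.png

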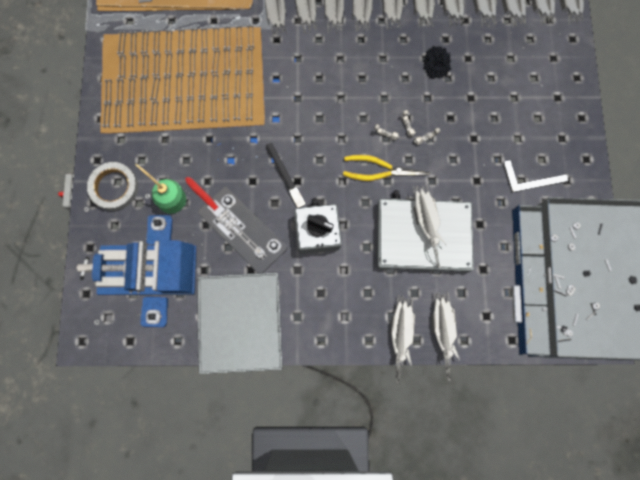

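Top view: handle at off, arm A on the plate near (428,220) but turned and about 45 mm from where I laid it, so it was knocked. The tray is empty. B is gripped and light, so it goes to the tray; then I'll look again and weigh C.

```bash
python3 - <<'E'
from h import *
place(*fr(*TRAY,12,-40),TRAY[1],3,120)
park(); p,d=grab('top','t5'); A=arms(d); print('bench',np.round(A,2)); print('plate',np.round(arms(d,5,37),2))
t=[a for a in A if a[0]<520 and abs(a[1]+272)<50][0]
print(pick(*t[:3])); print(sensors.read_state()['wrist_torque'].round(2))
E
```

```text
place True [461.  109.6  42.6] grip 13.2
bench [[ 4.6052e+02  1.0808e+02  8.0000e-02  1.8087e+02  5.1730e+01]
 [ 4.3341e+02 -2.7115e+02  2.0000e-02  1.7968e+02  4.6990e+01]]
plate [[ 6.5869e+02 -2.4114e+02  1.2000e-01  1.7782e+02  5.0390e+01]]
touch True tcp z over base 36.0 [-0.2  1.4  5.5]
grip 13.4 13.5 weight N 4.77 t 45.7
4.773868429604946
[ 0.01 -0.04  0.  ]
```

View pics/t5.png

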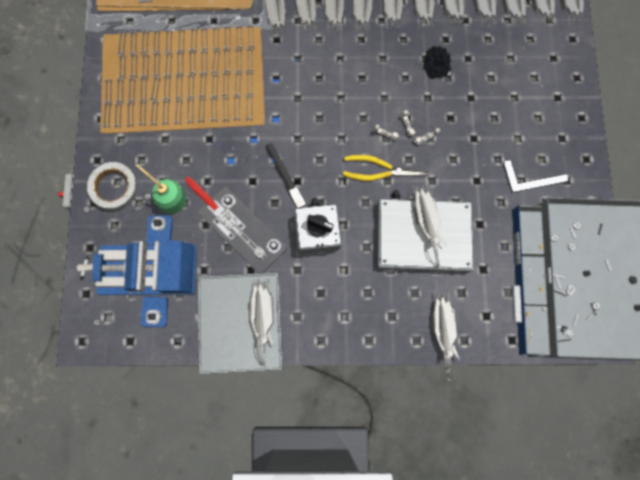

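C is heavy (4.8 N). A lies mid-plate at demag (27,4), so C goes beside it at demag y = -68. I'll check that before switching on.

```bash
python3 - <<'E'
from h import *
place(*fr(*DEM,12,-68),DEM[1],36,150)
park(); p,d=grab('top','t6'); A=arms(d); print('bench',np.round(A,2)); print('plate',np.round(arms(d,5,37),2)); print(sensors.read_state()['t'])
a=cv2.resize(p[180:380,190:490,::-1],None,fx=2.6,fy=2.6,interpolation=cv2.INTER_CUBIC); cv2.imwrite('pics/c6.png',a)
E
```

```text
place True [ 641.2 -312.4   75.6] grip 13.5
bench [[ 7.8113e+02 -1.5261e+02  1.5400e+00  1.8002e+02  5.9020e+01]
 [ 4.6028e+02  1.0840e+02  1.3000e-01  1.8071e+02  5.2020e+01]]
plate [[ 6.5910e+02 -2.4235e+02  1.6000e-01  1.7871e+02  5.1010e+01]
 [ 6.4067e+02 -3.1274e+02 -2.0000e-02  1.7910e+02  4.7720e+01]]
53.0083
```

View pics/c6.png

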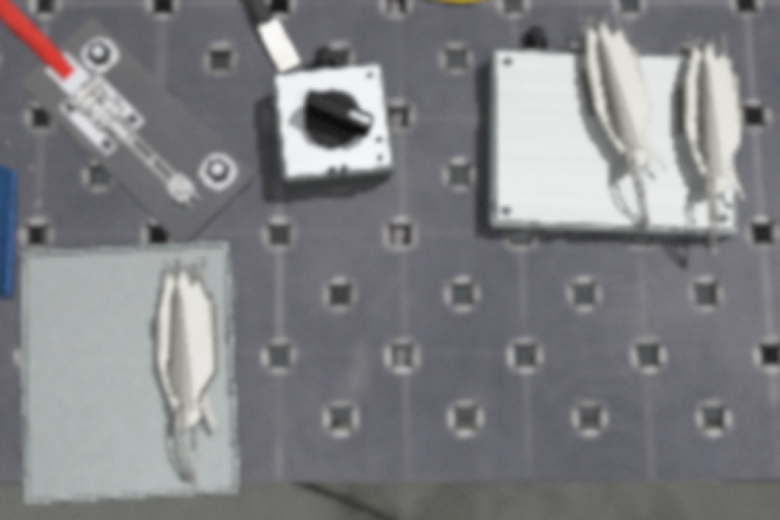

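The crop shows two arms lying flat on the plate at (618,110) and (712,120), one in the tray at (185,365), and the handle at off. Switching on.

```bash
cat >> h.py <<'E'
def barang(d):
    W=cloud('top',d)[195:255,288:348].reshape(-1,3); q=W[(W[:,2]>98)&(W[:,2]<112)]; return cv2.minAreaRect(q[:,:2].astype(np.float32))
E
python3 - <<'E'
from h import *
X,Y,a=643,-15.1,np.radians(5.9); off=a+np.radians(61); on=a-np.radians(1)
turn(X,Y,off,on); release(X,Y,on); park(); ctrl.hold(3)
p,d=grab('top','t7'); print('on?',barang(d),sensors.read_state()['t'])
print('plate',np.round(arms(d,5,37),2),np.round(arms(d),2))
b=barang(d); ang=b[2] if b[1][0]>b[1][1] else b[2]-90
if abs(ang-5.9)<4:
    turn(X,Y,a,off); release(X,Y,off); park()
    p,d=grab('top','t8'); print('off?',barang(d),sensors.read_state()['t'])
    print('plate',np.round(arms(d,5,37),2),np.round(arms(d),2))
    cv2.imwrite('pics/c8.png',cv2.resize(p[180:380,190:490,::-1],None,fx=2.6,fy=2.6,interpolation=cv2.INTER_CUBIC))
E
```

```text
grip 13.087813437724884
turned [-6.7  3.   7.3] [0.42 0.95 0.65] 59.15
on? ((639.1290283203125, -15.23062801361084), (55.921409606933594, 14.162551879882812), 5.928269863128662) 65.9833
plate [[ 6.5929e+02 -2.3961e+02  1.8000e-01  1.8027e+02  4.7110e+01]
 [ 6.3955e+02 -3.1351e+02 -0.0000e+00  1.7677e+02  4.8160e+01]] []
grip 13.011765636953111
turned [-3.5  7.8  7.6] [ 1.28  0.46 -0.41] 72.0583
off? ((641.7225341796875, -18.814414978027344), (55.87249755859375, 16.259702682495117), 65.3125991821289) 75.8917
plate [[ 6.5866e+02 -2.4089e+02  2.0000e-01  1.8008e+02  4.6870e+01]
 [ 6.4070e+02 -3.1232e+02 -5.0000e-02  1.7917e+02  4.7510e+01]] [[ 7.8052e+02 -1.5600e+02  1.5400e+00  1.9030e+02  5.7810e+01]
 [ 4.5625e+02  1.0661e+02  1.8000e-01  1.9152e+02  5.7540e+01]]
```

View pics/c8.png

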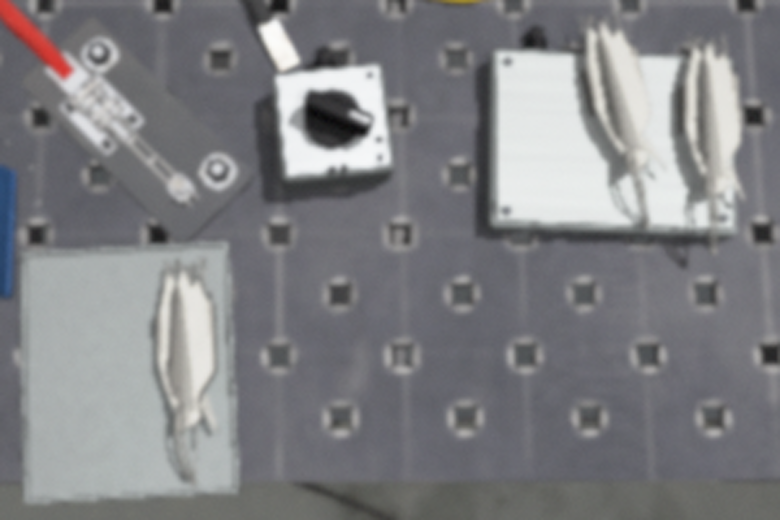

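The handle went on (5.9°) for over 3 s and is off again (65.3°); all arms are still in place. Now the heavy arms go back to the bench.

```bash
python3 - <<'E'
from h import *
for (x,y,a),dst in (((640.5,-312.5,-0.03),(436,-272,0.04)),((659,-241,0.17),(436,-130,0.0))):
    ptp(x,y,200,a); wt=pick(x,y,a,36)
    if wt is None or wt<2.5 or sensors.read_state()['grip_width']<10: print('STOP'); break
    place(*dst,0,150)
else:
    park()
p,d=grab('top','t9'); print(np.round(arms(d),2),'bar',barang(d),sensors.read_state()['t'])
cv2.imwrite('pics/t9.png',p[:,:,::-1])
E
```

```text
touch True tcp z over base 36.1 [-0.4  1.2  3.6]
grip 13.4 13.4 weight N 5.88 t 84.3
place True [ 435.9 -271.9   39.3] grip 13.5
touch True tcp z over base 36.1 [-0.7 -0.3  4. ]
grip 13.6 13.4 weight N 5.74 t 94.3
place True [ 435.9 -130.    39.3] grip 13.4
[[ 4.3722e+02 -2.7340e+02  1.0000e-02  1.7890e+02  5.0640e+01]
 [ 4.3452e+02 -1.3033e+02  2.0000e-02  1.7685e+02  4.5940e+01]] bar ((641.552734375, -18.781845092773438), (55.88188552856445, 15.115022659301758), 66.68450164794922) 101.1167
```

View pics/t9.png

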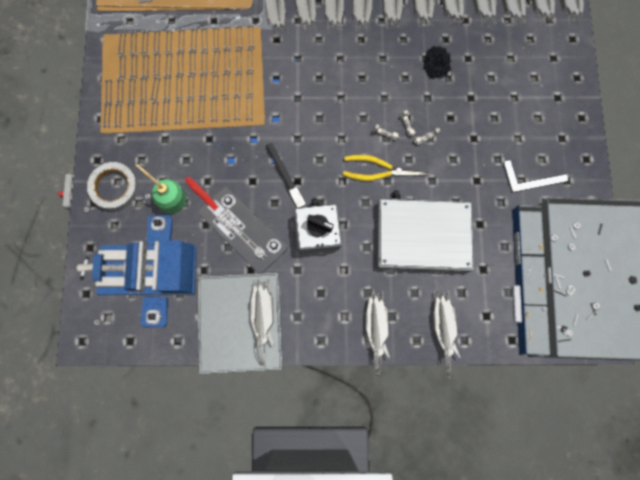

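The top view shows both heavy arms flat on the bench at (377,328) and (446,328), the light one in the tray at (261,320), an empty plate and the handle off. The robot is parked clear, so I'm handing in.

```bash
python3 -c "
from h import *
ctrl.finish_job(); print(sensors.read_state()['t'])"
```

```text
the job is handed in; nothing more can be done
the job is handed in; nothing more can be done
```

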